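Twist a spring channel nut into the fixture rail of a shoemaker's bench

ROBOT

A 7-joint arm with a two-finger parallel gripper is mounted at the origin on the work surface. World frame = base frame: x ahead of the robot, y to its left, z up, the work surface at z = 0. Lengths are in m, angles in degrees, forces in N, time in s.
With the tool pointing down it reaches from about 0.4 to 0.875 m from the base axis. Payload 19.3 kg.
Tool frame: the origin (TCP) lies between the finger pads; the fingertips stand 19 mm ahead of it and the grasp point (between the pads) is the TCP (bot.tips_ahead is the z of the fingertips in the tool frame, in m); z points along the fingers, y is the line along which they close (so a half turn about z gives the same grasp; the last joint's range is limited). The gripper opens to 85 mm and grips with 20 to 120 N. Pads are 22 mm wide; open, the fingers measure 114 mm over their backs; the gripper's body (76 mm by 85 mm) begins 54 mm behind the grasp point. The pads swing forward as they close: fully open they stand 13 mm farther back than shut.
Start: joints at [67.884, 29.874, -2.08, 91.645, 1.215, 58.505, -6.463], TCP at [0.194, -0.594, 0.25] pointing down, gripper open.
Joint ranges: [-166.77, 166.77], [-17.47, 122.26], [-85.68, 81.53], [9.62, 139.38], [-72.42, 252.41], [9.2, 110.78], [-144.41, 144.41]. Speed limits (degrees/s): [108.29, 108.29, 136.94, 136.94, 172.46, 172.46, 172.46].

INTERFACE

Orientations are given as [roll, pitch, yaw] about the fixed x, y, z axes, in that order (R = Rz(yaw) Ry(pitch) Rx(roll)).
In Python, from rig import observe, optics, workorder, bot gives the robot as it stands.
- The arm moves only by the tool move_arm, never from a script. Its argument "plan" is a list of rows, each a list of 7 numbers: the closure, from -1 (fully open) to 1 (shut), then the shift along the tool's x, y, z as a fraction of full scale, then the turn, a rotation vector about the tool's x, y, z as a fraction of full scale. A call has 1 to 5 rows; each row is the pose to reach, as a shift and turn from the pose commanded when the call began, along the tool's axes at that moment, turning the shorter way round; what a row does not reach only later rows make up. Full scale, the value 1, is 0.5 m for a shift and 2 pi rad for a turn. A row lasts 1/10 s, in which the tool goes at most 50 mm and 8.59 degrees, less where a joint would pass 70% of its speed; a pose out of reach is approached as far as the arm can. A call with a number of a shift or a turn outside -1 to 1 is refused whole. A call with a gripper value outside its range is refused whole. The fingers move at their own pace and stop on an object; the grip force is fixed at half the most. Time passes only in rows, so rows that repeat a pose let the fingers close. It gives the time, the measured TCP pose, the force, the opening and the grip force at its end, in the units of the state.
- observe(): the state, without advancing time (a new reading comes with each control period).
- optics.camera(name): name is "scene" or "side" or "wrist"; returns the picture (384x512x3 uint8, red, green, blue); there is no depth.
- optics.get_calibration(name): a dict with "fx", "fy", "cx", "cy" (pixels), "xyz" and "rotation" of the camera in the world. Camera axes: x right, y down, z forward; pixel columns grow to the right and rows downward; lengths in m; the calibration is good to about 2 mm. The wrist camera is an equidistant fisheye: a pixel r from the principal point sees the ray r / f radians off the axis. A picture is of the moment at which its call begins: read the wrist's pose just before it. get_calibration takes no time and is no camera call; for the wrist camera it gives the pose at the moment of the call.
- workorder.sign_off(): hands the job in; it is judged then, once.
The state is a dict: "t": time; "joint_pos": joint angles; "joint_vel": joint speeds; "effort": joint torques, N m; "eef_pos": TCP position; "tool_rot": TCP orientation; "ft_force": force on the tool from outside, world axes, zero at the start; "moment": the same for the moment, N m; "opening": finger opening in m; "grasp_force": force on a finger pad.
Only numpy, scipy, OpenCV 4.12 (cv2) and the standard library are available. Lean on these libraries where they do the work, as an engineer would, in place of code of your own. Each camera call takes 0.05 s, during which the arm holds its last target. There are 200 camera calls.

TASK

Fit the spring channel nut into the fixture rail, about half-way between the green end plates, where the next shoe clamp will be bolted: push it down lengthwise through the slot against its spring until it is below the lips, twist it a quarter turn and let it up so that both its grooves catch the lips. Then, still holding the handle, pull it straight up with roughly 10 newtons for about a second to prove that it holds, let go of it and leave it standing there; be gentle with the lips throughout, for more than 25 newtons bends them. Leave the shoe, the hammer and the tin where they are.

Things in the scene. Friction and masses are not known exactly. Their poses are not given: they have to be found in the camera images.
- rail_mid (a point): Middle of the fixture rail, half-way between its end plates, 30.5 mm above the bench, in the plane of the rail's top face; x across the rail, y along it, z up. The rail is a plain steel C-channel, slot upward, along y. CAUTION: it was clamped by eye, so that its slot's middle line lies up to 6 mm to either side of this point (across, x); the true offset must be seen or felt.
- rail: The whole rail with its green end plates (90 mm wide, 60 high, inner faces 145 mm either way from the middle along y). Origin 30.5 mm below rail_mid, same axes. Channel: 50 mm wide, slot 26 wide, 45 wide inside, floor 28 below the top face. The slot's edges are turned down into lips 2.5 mm thick, 13.0 to 15.5 mm from the slot's middle line, reaching 8 mm below the top face.
- nut_handle (a point): Centre of the nut's twist handle, a flat black plastic paddle 40 mm long (x), 12 mm thick (y), 32 mm high; x also along the nut's long side, z up; a 12 mm stem joins it to the steel nut. Height above rail_mid: under 30 mm the nut is below the lips and can be turned; 34 mm: turned, lips fully in the grooves; about 30 mm: turned, ridges jammed under the lips.
- nut: The nut (0.1 to 0.17 kg), at first upright on the bench on its spring foot. Origin: middle of the steel underside, 50 mm below nut_handle, same axes. Steel 41 mm long (x), 23 wide, 12 high; ends narrowed to 16 so it can turn in the channel either way. Two grooves along y across its top, 5 mm wide, 4 deep, 14.25 mm either side of the middle, floors 8 mm above the origin.
- nut_foot (a point): Underside of the round foot (19 mm wide) of the coil spring under the nut: 18 mm below the nut's underside when free, yielding up to 16 mm; 2 N at first, 0.5 N more per mm. In the slot the foot meets the channel floor with nut_handle 40 mm above rail_mid; fully squeezed (hard stop) at 24 mm.
- shoe: Bystander: a black and yellow shoe, 200 mm long, 84 mm wide, 80 mm high; origin under its middle.
- hammer_grip (a point): Bystander: handle of a 260 mm hammer lying on the bench.
- tin_mid (a point): Bystander: a closed tin, 70 mm across, 65 mm high; this point is its centre.
Things that resemble listed ones, but are neither listed nor needed, are in the scene too. What is shaped like the nut but orange or yellow is not meant.

How it is judged (in metres and radians):
On the way, in this order (a step that is already met when the one before it is completed fails the run):
1. the nut, lengthwise to the slot, is pressed down through it until it is below the lips (angle between the x axis of nut_handle and the y axis of rail_mid, either way round below 0.3 rad and z of nut_handle in the frame of rail_mid below 0.0305 m and x of nut_handle in the frame of rail_mid between -0.01 and 0.01 m and y of nut_handle in the frame of rail_mid between -0.05 and 0.05 m), for 0.05 s.
2. the nut is turned crosswise below the lips (angle between the x axis of nut_handle and the x axis of rail_mid, either way round below 0.25 rad and z of nut_handle in the frame of rail_mid below 0.031 m), for 0.05 s.
3. with the grooves on the lips, the nut is pulled up: the forces of lips and channel floor on the nut sum to more than 14.5 N (some 9 N of it is the spring's own, the rest is the pull) (angle between the x axis of nut_handle and the x axis of rail_mid, either way round below 0.12 rad and z of nut_handle in the frame of rail_mid between 0.0325 and 0.0355 m and y of nut_handle in the frame of rail_mid between -0.03 and 0.03 m and x of nut_handle in the frame of rail_mid between -0.01 and 0.01 m and angle between nut_handle's own z axis and vertical below 0.1 rad and contact force between nut and rail above 14.5 N), for 0.3 s.
At the end, for the whole second after the job is handed in: The nut sits crosswise in the rail (within 7 degrees), its grooves on both lips (handle centre 32.5 to 35.5 mm above the rail's top face, within 10 mm of the line between the plates' middles), upright within 0.1 rad, within 30 mm of half-way between the end plates, released and at rest (angle between the x axis of nut_handle and the x axis of rail_mid, either way round below 0.12 rad and z of nut_handle in the frame of rail_mid between 0.0325 and 0.0355 m and y of nut_handle in the frame of rail_mid between -0.03 and 0.03 m and x of nut_handle in the frame of rail_mid between -0.01 and 0.01 m and angle between nut_handle's own z axis and vertical below 0.1 rad and linear speed of nut below 0.02 m/s and contact force between nut and the fingers below 0.1 N); the robot touches nothing.
It fails at once if the nut presses on the rail with more than 40 N in all (contact force between nut and rail above 40 N).
It fails at once if the fingers press on the rail with more than 25 N (contact force between the fingers and rail above 25 N).
It fails at once if a bystander is moved by more than 20 mm (distance of any of shoe, hammer_grip, tin_mid from where it was at the start of the episode above 0.02 m).
It also fails if it takes over 72 s, if anything falls off the work surface, if the arm or the gripper's body presses on something with over 40 N, if the wrist force passes 120 N, or if a joint passes its speed limit or range.

## Working session

There is one attempt and no reset: what is moved stays moved. The work goes in short steps, Python scripts to look and compute and a tool call to move; the robot and the scene stay as the last step left them, time stands still between calls to the robot, and variables do not carry over. Pictures are saved under pics/ and viewed, at most 10 in all, crops included, and the job is handed in when it is done.

Besides the shell and the picture viewer there is one more tool, called after "Request:" as name(argument=value, ...) on one line, values as JSON. move_arm: Moves the arm, as the interface text tells. Shift numbers are shares of 0.5 m and turn numbers shares of 2 pi rad, none past 1 either way. Its arguments: {"type":"object","properties":{"plan":{"type":"array"}},"required":["plan"]}

```bash
ls; mkdir -p pics; python3 - <<'E'
from rig import observe, optics, workorder, bot
import cv2,numpy as np
s=observe();print(s)
a=[]
for n in("scene","side","wrist"):
    c=optics.get_calibration(n);print(n,c)
    im=optics.camera(n)[:,:,::-1];cv2.imwrite(f"pics/{n}0.png",im);a.append(im)
cv2.imwrite("pics/a0.png",np.hstack([cv2.resize(x,(400,300),interpolation=cv2.INTER_AREA) for x in a[:2]]))
E
```

```text
pics
{'t': 0.0, 'joint_pos': array([67.88348338, 29.90868382, -2.08193353, 91.67382108,  1.21290755,
       58.50237399, -6.46287557]), 'joint_vel': array([-0.0118172 , -0.01207321,  0.03415341,  0.03811127,  0.06223091,
        0.0287586 , -0.00245694]), 'effort': array([ 7.56446407e-04, -9.27119207e+01,  1.97998010e+00, -3.69934916e+01,
        1.77533407e-02,  8.28406890e-03,  2.35065249e-05]), 'eef_pos': array([ 0.19399849, -0.5938052 ,  0.24973049]), 'tool_rot': array([-1.79937145e+02,  2.65537716e-03,  1.80934082e+01]), 'ft_force': array([-0.01485809, -0.29144457,  0.1048303 ]), 'moment': array([ 0.0345935 ,  0.01512879, -0.00768665]), 'grasp_force': 0.0, 'opening': 0.08528661246457693}
scene {'fx': 367.63853946099675, 'fy': 367.63853946099675, 'cx': 258.4967192015772, 'cy': 188.05826729784596, 'xyz': array([1.07868841, 0.48887622, 0.79986561]), 'rotation': array([-135.95840822,   -0.3815648 ,  133.92020561])}
side {'fx': 364.060406636296, 'fy': 364.060406636296, 'cx': 252.62534521047522, 'cy': 197.17316825173074, 'xyz': array([ 0.37743227, -0.71110275,  0.70124264]), 'rotation': array([-128.94241129,    0.8446152 ,  -17.68589012])}
wrist {'fx': 297.3186396354542, 'fy': 297.3186396354542, 'cx': 252.37632783550856, 'cy': 195.2964575219998, 'xyz': array([ 0.27008398, -0.56820214,  0.37284527]), 'rotation': array([ 1.61556684e+02,  1.57652764e-02, -7.19573206e+01])}
```

View pics/scene0.png

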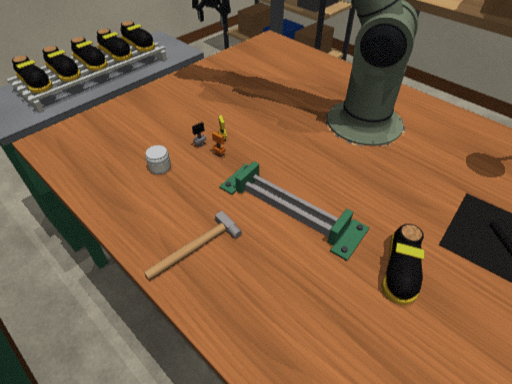

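View pics/side0.png

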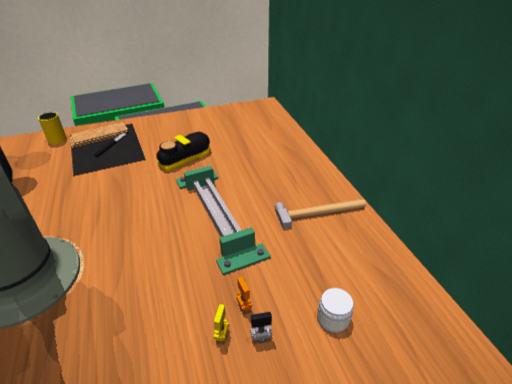

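The black nut is at scene (199,133) and side (262,328), next to the orange and yellow decoys. The rail runs from about (240,180) to (350,235) in scene. I'll enlarge these areas.

```bash
cat > h.py <<'E'
import cv2,numpy as np
from scipy.spatial.transform import Rotation as R
from rig import observe, optics, workorder, bot
def rot(e): return R.from_euler('xyz',e,degrees=True)
def ray(c,uv):
    d=np.array([(uv[0]-c['cx'])/c['fx'],(uv[1]-c['cy'])/c['fy'],1.])
    return c['xyz'],rot(c['rotation']).apply(d)
def wray(c,uv):
    v=np.array([uv[0]-c['cx'],uv[1]-c['cy']]);r=np.hypot(*v);th=r/c['fx']
    return c['xyz'],rot(c['rotation']).apply(np.r_[v/max(r,1e-9)*np.sin(th),np.cos(th)])
def plane(c,uv,z,f=ray):
    o,d=f(c,uv);return o+d*(z-o[2])/d[2]
def tri(c1,p1,c2,p2,f2=ray):
    o1,d1=ray(c1,p1);o2,d2=f2(c2,p2)
    k=np.linalg.lstsq(np.c_[d1,-d2],o2-o1,rcond=None)[0]
    a,b=o1+k[0]*d1,o2+k[1]*d2;return (a+b)/2,np.linalg.norm(a-b)
def proj(c,p,fish=False):
    v=rot(c['rotation']).inv().apply(np.asarray(p)-c['xyz'])
    if fish:
        r=np.hypot(v[0],v[1]);th=np.arctan2(r,v[2]);return np.array([c['cx'],c['cy']])+v[:2]/r*th*c['fx']
    return np.array([c['cx']+c['fx']*v[0]/v[2],c['cy']+c['fy']*v[1]/v[2]])
def tiles(name,ts,w,h,s):
    "ts: (img,u0,v0)"
    o=[]
    for im,u,v in ts:
        t=cv2.resize(im[v:v+h,u:u+w],None,fx=s,fy=s,interpolation=cv2.INTER_CUBIC)
        for k in range(0,w,10):cv2.line(t,(k*s,0),(k*s,4 if k%50 else 12),(255,0,255),1)
        for k in range(0,h,10):cv2.line(t,(0,k*s),(4 if k%50 else 12,k*s),(255,0,255),1)
        o.append(t)
    n=len(o)//2
    cv2.imwrite(name,np.vstack([np.hstack(o[:n]),np.hstack(o[n:])]) if n>1 else np.hstack(o))
E
python3 - <<'E'
from h import *
a=cv2.imread('pics/scene0.png');b=cv2.imread('pics/side0.png')
t=[]
def T(im,u,v,w,h,s):
    x=cv2.resize(im[v:v+h,u:u+w],(w*s,h*s),interpolation=cv2.INTER_CUBIC)
    for k in range(0,w,10):cv2.line(x,(k*s,0),(k*s,6),(255,0,255),1)
    for k in range(0,h,10):cv2.line(x,(0,k*s),(6,k*s),(255,0,255),1)
    return x
L=np.vstack([T(a,215,150,160,110,3)[:,:400*2], np.hstack([T(a,180,110,60,50,4),T(b,210,305,60,50,4)])[:,:480]])
Rr=T(b,170,160,105,115,3)
Rr=cv2.copyMakeBorder(Rr,0,L.shape[0]-Rr.shape[0],0,0,0)
cv2.imwrite('pics/c0.png',np.hstack([L,Rr]));print(L.shape,Rr.shape)
E
```

```text
(530, 480, 3) (530, 315, 3)
```

View pics/c0.png

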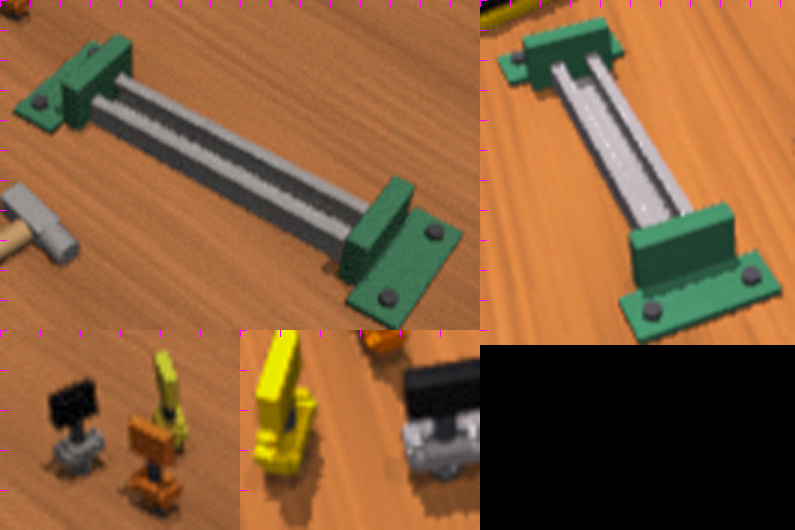

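```bash
python3 - <<'E'
from h import *
np.set_printoptions(precision=4,suppress=True)
a=optics.get_calibration('scene');b=optics.get_calibration('side')
print('handle',tri(a,(198.2,128.2),b,(261.5,321)))
print(plane(a,(198.2,128.2),.068),plane(b,(261.5,321),.068))
# paddle bottom edge direction side / scene (top corners)
S=lambda X,Y:(215+X/3,150+Y/3); D=lambda X,Y:(170+(X-480)/3,160+Y/3)
for c,f,pts in((a,S,[(92,100),(345,237),(118,75),(368,210)]),(b,D,[(632,228),(550,65),(690,210),(600,57)])):
    P=[plane(c,f(*p),.0305)[:2] for p in pts];print(P)
    for i in(0,2):
        d=P[i+1]-P[i];print(np.linalg.norm(d),np.degrees(np.arctan2(d[1],d[0])))
    print('mean',np.mean(P,0))
for c,p in((a,(193,132)),(a,(203.5,126)),(b,(251.5,316)),(b,(271,313))):print(plane(c,p,.084 if c is b else .076))
E
```

```text
handle (array([ 0.5063, -0.3315,  0.0666]), np.float64(0.0011150684744701803))
[ 0.5068 -0.3297  0.068 ] [ 0.5065 -0.3326  0.068 ]
[array([ 0.5516, -0.0641]), array([0.5157, 0.2152]), array([ 0.5085, -0.0705]), array([0.4765, 0.2119])]
0.28155660730485577 97.32460409061582
0.28419422886632995 96.45528683464622
mean [0.5131 0.0731]
[array([ 0.493 , -0.0433]), array([0.469, 0.215]), array([ 0.5468, -0.0379]), array([0.5212, 0.212 ])]
0.2593845782450713 95.30843117455281
0.25115664527461184 95.8433755420942
mean [0.5075 0.0865]
[ 0.5376 -0.3171  0.076 ]
[ 0.4934 -0.3176  0.076 ]
[ 0.4884 -0.326   0.084 ]
[ 0.5262 -0.3315  0.084 ]
```

Request:
move_arm(plan=[[-1,0.757,-0.306,0.2,0,0,0.061],[-1,0.757,-0.306,0.2,0,0,0.061],[-1,0.757,-0.306,0.2,0,0,0.061],[-1,0.757,-0.306,0.2,0,0,0.061],[-1,0.757,-0.306,0.2,0,0,0.061]])

```text
t: 0.65
eef_pos: [0.3798, -0.4372, 0.1908]
tool_rot: [180.0, 0.0, -3.9]
ft_force: [0.4, -1.2, -0.0]
opening: 0.0855
grasp_force: 0.0
```

```bash
cat >> h.py <<'E'
def go(target,yaw=None,s=None):
    "fractions of the row to a world TCP position and yaw, pointing down"
    s=s or observe();Rt=rot(s['tool_rot'])
    Rg=rot([180,0,s['tool_rot'][2] if yaw is None else yaw])
    sh=Rt.inv().apply(np.asarray(target)-s['eef_pos'])/.5
    tn=(Rt.inv()*Rg).as_rotvec()/(2*np.pi)
    print('t',round(s['t'],2),'pos',s['eef_pos'].round(4),'rot',s['tool_rot'].round(2),'F',s['ft_force'].round(1),'open',round(s['opening'],4),'j7',s['joint_pos'][6].round(1))
    print('row',sh.round(4),tn.round(4))
E
python3 -c "
from h import *
go([.506,-.331,.15],-4)"
```

```text
t 0.65 pos [ 0.3798 -0.4372  0.1908] rot [180.     0.    -3.89] F [ 0.4 -1.2 -0. ] open 0.0855 j7 -50.1
row [ 0.2374 -0.2291  0.0815] [0.     0.     0.0003]
```

Request:
move_arm(plan=[[-1,0.237,-0.229,0.082,0,0,0],[-1,0.237,-0.229,0.082,0,0,0],[-1,0.237,-0.229,0.082,0,0,0],[-1,0.237,-0.229,0.082,0,0,0],[-1,0.237,-0.229,0.082,0,0,0]])

```text
t: 1.15
eef_pos: [0.5066, -0.3294, 0.1491]
tool_rot: [-179.9, 0.0, -3.6]
ft_force: [0.1, -0.7, 0.5]
opening: 0.085
grasp_force: 0.0
```

```bash
python3 - <<'E'
from h import *
go([.506,-.331,.15],-4)
c=optics.get_calibration('wrist');w=optics.camera('wrist')[:,:,::-1];print(c)
cv2.imwrite('pics/w1.png',w)
p=proj(c,[.506,-.331,.067],True);print(p)
u,v=(p-[100,75]).astype(int).clip(0,[312,234]);tiles('pics/w1c.png',[(w,u,v),(w,u,v)][:1],200,150,4);print(u,v)
E
```

```text
t 1.15 pos [ 0.5066 -0.3294  0.1491] rot [-1.799e+02  4.000e-02 -3.600e+00] F [ 0.1 -0.7  0.5] open 0.085 j7 -65.9
row [-0.0011  0.0033 -0.0019] [-0.0003  0.0001  0.0011]
{'fx': 297.3186396354542, 'fy': 297.3186396354542, 'cx': 252.37632783550856, 'cy': 195.2964575219998, 'xyz': array([ 0.58662012, -0.33421337,  0.27208705]), 'rotation': array([ 1.61537208e+02,  6.05064309e-02, -9.36457303e+01])}
[255.2594619  210.90121874]
155 135
```

View pics/w1c.png

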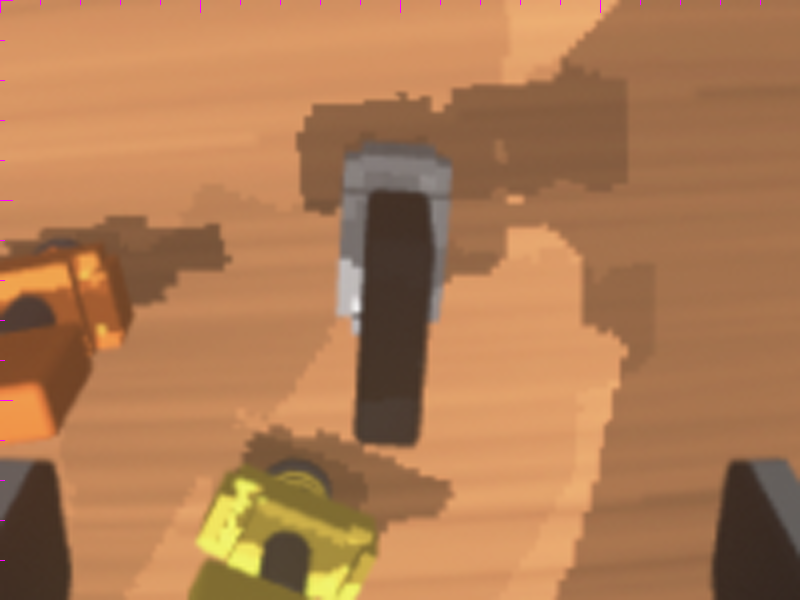

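```bash
python3 - <<'E'
from h import *
np.set_printoptions(precision=4,suppress=True)
c=optics.get_calibration('wrist')
f=lambda X,Y:(155+X/4,135+Y/4)
P=np.array([plane(c,f(*p),.084,wray)[:2] for p in((364,233),(433,233),(355,443),(420,443))])
print(P,P.mean(0)); d=P[:2].mean(0)-P[2:].mean(0);print(np.hypot(*d),np.degrees(np.arctan2(d[1],d[0])),np.hypot(*(P[0]-P[1])))
for n,p,z in(('or bottom corner',(125,310),.03),('or near',(90,360),.05),('or top low',(50,440),.05),('ye',(375,545),.03),('ye',(200,545),.03),('ye',(245,470),.03)):print(n,plane(c,f(*p),z,wray))
a=optics.get_calibration('scene')
S=lambda X,Y:(180+X/4,110+(Y-330)/4)
b=optics.get_calibration('side');D=lambda X,Y:(210+(X-240)/4,305+(Y-330)/4)
print('orange',plane(a,S(150,440),.068),'yellow',plane(a,S(167,378),.068),plane(b,D(282,370),.068))
E
```

```text
[[ 0.5239 -0.3281]
 [ 0.5231 -0.3396]
 [ 0.4845 -0.3235]
 [ 0.4838 -0.3351]] [ 0.5038 -0.3316]
0.03959833280191234 -6.484294904072981 0.011514368020682756
or bottom corner [ 0.4919 -0.271   0.03  ]
or near [ 0.4888 -0.2671  0.05  ]
or top low [ 0.4702 -0.2548  0.05  ]
ye [ 0.4274 -0.3224  0.03  ]
ye [ 0.4295 -0.2799  0.03  ]
ye [ 0.45   -0.2935  0.03  ]
orange [ 0.4952 -0.2479  0.068 ] yellow [ 0.4298 -0.3001  0.068 ] [ 0.4337 -0.2947  0.068 ]
```

The paddle measures 39.6 x 11.5 mm, matching its given size. Its centre is at (0.504, -0.332) with yaw -6.5°. The orange decoy stands close on the +y side, so I'll go down with the fingers half closed.

```bash
python3 -c "
from h import *
go([.5038,-.3316,.070],-6.5)"
```

```text
t 1.2 pos [ 0.505  -0.3315  0.1496] rot [-1.7997e+02  5.0000e-02 -3.7400e+00] F [-0.9 -1.1 -0.5] open 0.0853 j7 -65.8
row [-0.0023  0.0005  0.1592] [-0.0001  0.0002  0.0077]
```

Request:
move_arm(plan=[[0,-0.002,0.0005,0.03,0,0,0.0077],[0,-0.002,0.0005,0.03,0,0,0.0077],[0,-0.002,0.0005,0.03,0,0,0.0077],[0,-0.002,0.0005,0.03,0,0,0.0077],[0,-0.002,0.0005,0.03,0,0,0.0077]])

```text
t: 1.7
eef_pos: [0.5035, -0.3331, 0.1358]
tool_rot: [180.0, -0.0, -6.6]
ft_force: [0.3, 0.3, 0.1]
opening: 0.0427
grasp_force: 0.0
```

```bash
python3 -c "
from h import *
go([.5038,-.3316,.070],-6.5)"
```

```text
t 1.7 pos [ 0.5035 -0.3331  0.1358] rot [ 1.7998e+02 -4.0000e-02 -6.6400e+00] F [0.3 0.3 0.1] open 0.0427 j7 -68.0
row [ 1.000e-04 -3.200e-03  1.317e-01] [ 0.     -0.0001 -0.0004]
```

Request:
move_arm(plan=[[0,0,-0.001,0.05,0,0,0],[0,0,-0.001,0.09,0,0,0],[0,0,-0.001,0.12,0,0,0],[0,0,-0.001,0.131,0,0,0],[0,0,-0.001,0.131,0,0,0]])

```text
t: 2.2
eef_pos: [0.5034, -0.3322, 0.0694]
tool_rot: [-180.0, 0.0, -6.6]
ft_force: [-0.1, -0.3, 0.3]
opening: 0.0425
grasp_force: 0.0
```

Request:
move_arm(plan=[[1,0,0,0,0,0,0],[1,0,0,0,0,0,0],[1,0,0,0,0,0,0],[1,0,0,0,0,0,0],[1,0,0,0,0,0,0]])

```text
t: 2.7
eef_pos: [0.5038, -0.3323, 0.07]
tool_rot: [180.0, -0.0, -6.6]
ft_force: [0.6, -0.3, 0.3]
opening: 0.0116
grasp_force: 59.6
```

Request:
move_arm(plan=[[1,0,0,-0.03,0,0,0],[1,0,0,-0.1,0,0,0],[1,0,0,-0.2,0,0,0],[1,0,0,-0.26,0,0,0],[1,0,0,-0.26,0,0,0]])

```text
t: 3.2
eef_pos: [0.5051, -0.3332, 0.2051]
tool_rot: [179.8, -0.4, -6.7]
ft_force: [0.8, -0.3, -2.6]
opening: 0.0112
grasp_force: 59.5
```

```bash
python3 - <<'E'
from h import *
go([.512,.078,.20],35)
w=optics.camera('wrist')[:,:,::-1];a=optics.camera('scene')[:,:,::-1];b=optics.camera('side')[:,:,::-1]
tiles('pics/g1.png',[(w,156,180),(b,160,200)],200,200,2) if 0 else cv2.imwrite('pics/g1.png',np.hstack([cv2.resize(w[190:,160:360],(400,388)),cv2.resize(b[180:374,200:400],(400,388))]))
E
```

```text
t 3.2 pos [ 0.5051 -0.3332  0.2051] rot [179.85  -0.38  -6.66] F [ 0.8 -0.3 -2.6] open 0.0112 j7 -68.0
row [-0.0818 -0.8185  0.0076] [ 0.0008 -0.0009 -0.1157]
```

View pics/g1.png

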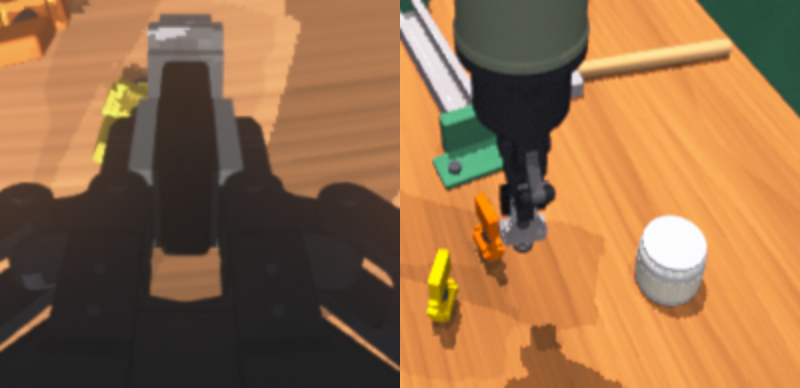

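Request:
move_arm(plan=[[1,-0.082,-0.82,0,0,0,-0.286],[1,-0.082,-0.82,0,0,0,-0.286],[1,-0.082,-0.82,0,0,0,-0.286],[1,-0.082,-0.82,0,0,0,-0.286],[1,-0.082,-0.82,0,0,0,-0.286]])

```text
t: 3.85
eef_pos: [0.5067, -0.0803, 0.1989]
tool_rot: [-179.9, 0.1, 36.7]
ft_force: [2.5, 0.8, -2.1]
opening: 0.0115
grasp_force: 59.5
```

```bash
python3 -c "
from h import *
go([.512,.078,.20],96.5)"
```

```text
t 3.85 pos [ 0.5067 -0.0803  0.1989] rot [-1.7993e+02  8.0000e-02  3.6680e+01] F [ 2.5  0.8 -2.1] open 0.0115 j7 -57.4
row [ 0.1976 -0.2475 -0.0022] [-3.000e-04  1.000e-04 -1.662e-01]
```

Request:
move_arm(plan=[[1,0.198,-0.247,0,0,0,-0.166],[1,0.198,-0.247,0,0,0,-0.166],[1,0.198,-0.247,0,0,0,-0.166],[1,0.198,-0.247,0,0,0,-0.166],[1,0.198,-0.247,0,0,0,-0.166]])

```text
t: 4.35
eef_pos: [0.5134, 0.0785, 0.1987]
tool_rot: [-179.9, -0.0, 79.9]
ft_force: [-0.3, 0.4, -1.8]
opening: 0.011
grasp_force: 59.5
```

```bash
python3 -c "
from h import *
go([.512,.078,.15],96.5)"
```

```text
t 4.35 pos [0.5134 0.0785 0.1987] rot [-1.7988e+02 -1.0000e-02  7.9890e+01] F [-0.3  0.4 -1.8] open 0.011 j7 -38.3
row [-0.0014 -0.0024  0.0974] [-0.0003 -0.0001 -0.0461]
```

Request:
move_arm(plan=[[1,-0.001,-0.002,0.1,0,0,-0.046],[1,-0.001,-0.002,0.1,0,0,-0.046],[1,-0.001,-0.002,0.1,0,0,-0.046],[1,-0.001,-0.002,0.1,0,0,-0.046],[1,-0.001,-0.002,0.1,0,0,-0.046]])

```text
t: 4.85
eef_pos: [0.5134, 0.0756, 0.1502]
tool_rot: [180.0, -0.0, 95.7]
ft_force: [0.3, -0.2, -1.5]
opening: 0.011
grasp_force: 59.5
```

```bash
python3 - <<'E'
from h import *
go([.512,.078,.15],96.5)
c=optics.get_calibration('wrist');w=optics.camera('wrist')[:,:,::-1];print(c)
cv2.imwrite('pics/w2.png',w)
tiles('pics/w2c.png',[(w,130,30)],266,200,3)
E
```

```text
t 4.85 pos [0.5134 0.0756 0.1502] rot [179.96  -0.    95.66] F [ 0.3 -0.2 -1.5] open 0.011 j7 -27.3
row [ 0.005  -0.0024  0.0004] [ 0.0001 -0.     -0.0023]
{'fx': 297.3186396354542, 'fy': 297.3186396354542, 'cx': 252.37632783550856, 'cy': 195.2964575219998, 'xyz': array([0.50407861, 0.1570323 , 0.27322546]), 'rotation': array([ 1.61522294e+02, -4.89809629e-02,  5.60735665e+00])}
```

View pics/w2c.png

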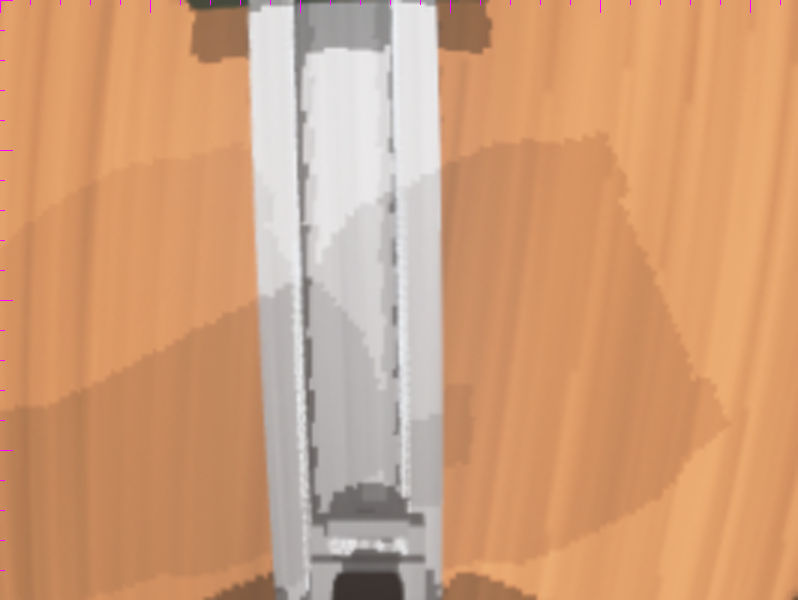

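```bash
python3 - <<'E'
from h import *
np.set_printoptions(precision=4,suppress=True)
c=optics.get_calibration('wrist');s=observe();T=rot(s['tool_rot']);p0=s['eef_pos']
f=lambda X,Y:(130+X/3,30+Y/3)
def tl(P): return T.inv().apply(P-p0)
L={}
for n,ps in dict(slotL=[(295.5,100),(304,450)],slotR=[(393,100),(406,450)],outL=[(251,100),(270.5,480)],outR=[(439,100),(442,480)]).items():
    Q=[plane(c,f(*p),.0305,wray) for p in ps];L[n]=[tl(q) for q in Q]
    d=Q[0]-Q[1];print(n,*[x[:2] for x in Q],'dir',np.degrees(np.arctan2(d[1],d[0])),'tool',*[x[:2] for x in L[n]])
# nut end in image: body mid row ~ y540, edges 310..425; narrow ridge 328..408
z=p0[2]-.002-.05+.012
for y,xs in((520,(310,425)),(556,(310,425)),(545,(328,408))):
    print([tl(plane(c,f(x,y),z,wray))[:2] for x in xs])
E
```

```text
slotL [0.4824 0.1849] [0.4931 0.0882] dir 96.35172708217866 tool [ 0.1118 -0.0202] [ 0.0145 -0.0191]
slotR [0.5082 0.1872] [0.5218 0.091 ] dir 98.08274368321867 tool [0.1116 0.0057] [0.0145 0.0098]
outL [0.4705 0.1841] [0.4842 0.0784] dir 97.4254169789432 tool [ 0.1122 -0.0321] [ 0.0056 -0.0289]
outR [0.5203 0.1886] [0.5331 0.0832] dir 96.8985910100011 tool [0.1118 0.018 ] [0.0056 0.0202]
[array([ 0.0225, -0.0124]), array([0.0225, 0.01  ])]
[array([ 0.0149, -0.0125]), array([0.0149, 0.0102])]
[array([ 0.0173, -0.0089]), array([0.0173, 0.0068])]
```

```bash
python3 - <<'E'
from h import *
c=optics.get_calibration('wrist')
f=lambda X,Y:(130+X/3,30+Y/3)
for p,z in(((345,50),.0025),((270,4),.0305),((415,2),.0305)):print(plane(c,f(*p),z,wray))
go([0,0,0])
E
```

```text
[0.49299665 0.20476403 0.0025    ]
[0.47287762 0.21134782 0.0305    ]
[0.51128609 0.21533594 0.0305    ]
t 4.9 pos [0.5135 0.0756 0.1503] rot [179.95   0.    95.71] F [ 0.6 -0.  -1.6] open 0.0111 j7 -27.2
row [-0.0484 -1.0372  0.2995] [0.0001 0.     0.    ]
```

Request:
move_arm(plan=[[1,-0.012,-0.006,0.03,0,0,-0.004],[1,-0.012,-0.006,0.06,0,0,-0.004],[1,-0.012,-0.006,0.09,0,0,-0.004],[1,-0.012,-0.006,0.118,0,0,-0.004],[1,-0.012,-0.006,0.118,0,0,-0.004]])

```text
t: 5.4
eef_pos: [0.5102, 0.0693, 0.0896]
tool_rot: [-179.9, 0.0, 97.3]
ft_force: [-0.5, 0.2, -0.2]
opening: 0.0111
grasp_force: 59.5
```

```bash
python3 - <<'E'
from h import *
go([.512,.07,.09],97.1)
c=optics.get_calibration('wrist');w=optics.camera('wrist')[:,:,::-1];print(c)
cv2.imwrite('pics/w3.png',w)
tiles('pics/w3c.png',[(w,180,110)],160,120,5)
E
```

```text
t 5.4 pos [0.5102 0.0693 0.0896] rot [-1.799e+02  1.000e-02  9.726e+01] F [-0.5  0.2 -0.2] open 0.0111 j7 -29.0
row [ 0.0009  0.0038 -0.0009] [-0.0003  0.      0.0005]
{'fx': 297.3186396354542, 'fy': 297.3186396354542, 'cx': 252.37632783550856, 'cy': 195.2964575219998, 'xyz': array([0.49886246, 0.15052714, 0.21262529]), 'rotation': array([1.61510302e+02, 9.30657124e-02, 7.21460449e+00])}
```

View pics/w3c.png

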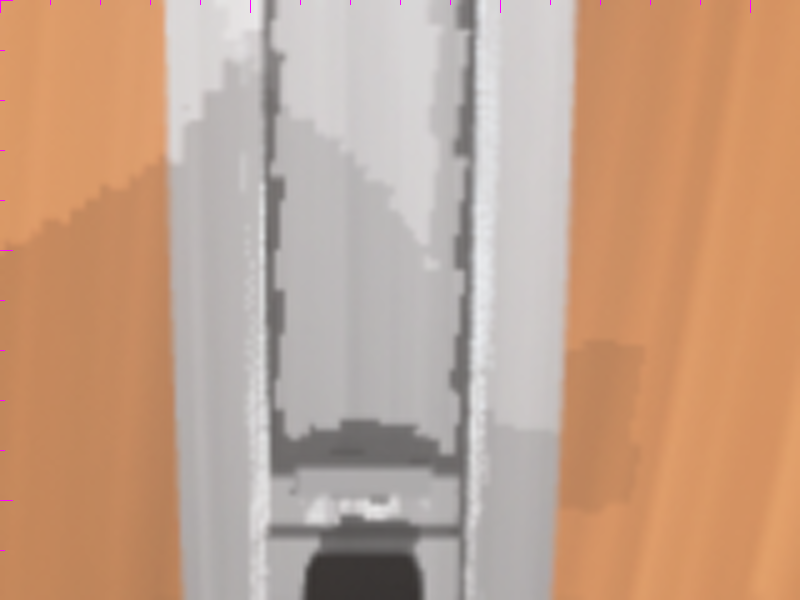

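```bash
python3 - <<'E'
from h import *
np.set_printoptions(precision=4,suppress=True)
c=optics.get_calibration('wrist');s=observe();T=rot(s['tool_rot']);p0=s['eef_pos']
f=lambda X,Y:(180+X/5,110+Y/5)
tl=lambda P:T.inv().apply(P-p0)[:2]
for n,z,y,xs in(('out',.0305,50,(166,575)),('out',.0305,470,(180,560)),('out',.0305,580,(184,552)),('slot',.0305,50,(264,475)),('slot',.0305,300,(264,471)),('slot',.0305,470,(266,468)),('nut',p0[2]-.04,500,(268,462)),('nut',p0[2]-.04,560,(268,461)),('paddle',p0[2]-.018,580,(305,422))):
    Q=[tl(plane(c,f(x,y),z,wray)) for x in xs];print(n,y,Q,'mid',(Q[0]+Q[1])[1]/2,'w',Q[1][1]-Q[0][1])
E
```

```text
out 50 [array([ 0.0695, -0.0252]), array([0.0696, 0.025 ])] mid -7.94983261012891e-05 w 0.050234387062601915
out 470 [array([ 0.0148, -0.0252]), array([0.0147, 0.0249])] mid -0.00011568062909848159 w 0.05010208634464696
out 580 [array([-0.0011, -0.0253]), array([-0.0012,  0.0246])] mid -0.00037268559601648724 w 0.049922805445948126
slot 50 [array([ 0.0693, -0.0131]), array([0.0693, 0.0127])] mid -0.00021448874107397528 w 0.025801200517777297
slot 300 [array([ 0.0377, -0.0136]), array([0.0377, 0.0127])] mid -0.0004621460172827751 w 0.026228178439874593
slot 470 [array([ 0.0148, -0.0138]), array([0.0148, 0.0127])] mid -0.000521755326454554 w 0.026527390517371158
nut 500 [array([ 0.0183, -0.0123]), array([0.0183, 0.0106])] mid -0.0008270905565947858 w 0.022865359581881718
nut 560 [array([ 0.0106, -0.0124]), array([0.0106, 0.0107])] mid -0.0008879214649280733 w 0.02310907985109404
paddle 580 [array([ 0.018 , -0.0071]), array([0.018 , 0.0051])] mid -0.0010301537751540245 w 0.012175370552053574
```

The outer width comes out at 50 mm, the slot at 26 and the nut at 23, all as given. The nut is about 0.4 mm off centre with 1.5 mm of clearance each side, so I'll go on down gently.

Request:
move_arm(plan=[[1,0,0.0008,0.006,0,0,0],[1,0,0.0008,0.012,0,0,0],[1,0,0.0008,0.016,0,0,0],[1,0,0.0008,0.019,0,0,0],[1,0,0.0008,0.022,0,0,0]])

```text
t: 5.95
eef_pos: [0.5113, 0.0694, 0.0797]
tool_rot: [180.0, -0.0, 97.3]
ft_force: [0.1, -0.3, -2.2]
opening: 0.0114
grasp_force: 59.4
```

Request:
move_arm(plan=[[1,0,0,0.006,0,0,0],[1,0,0,0.012,0,0,0],[1,0,0,0.018,0,0,0],[1,0,0,0.024,0,0,0],[1,0,0,0.028,0,0,0]])

```text
t: 6.45
eef_pos: [0.5112, 0.0694, 0.0655]
tool_rot: [-180.0, 0.0, 97.3]
ft_force: [-0.2, 0.5, 4.2]
opening: 0.0109
grasp_force: 60.4
```

```bash
python3 -c "
from h import *
go([.512,.07,.06],97.1);print(observe()['moment'])"
```

```text
t 6.45 pos [0.5112 0.0694 0.0655] rot [-180.     0.    97.3] F [-0.2  0.5  4.2] open 0.0109 j7 -30.5
row [0.001  0.0017 0.011 ] [-0.      0.      0.0006]
[-0.10722145  0.27984126 -0.04852791]
```

Request:
move_arm(plan=[[1,0,0,0.005,0,0,0],[1,0,0,0.011,0,0,0],[1,0,0,0.011,0,0,0],[1,0,0,0.011,0,0,0],[1,0,0,0.011,0,0,0]])

```text
t: 6.95
eef_pos: [0.5112, 0.0694, 0.0603]
tool_rot: [180.0, 0.0, 97.3]
ft_force: [-1.7, -0.8, 5.9]
opening: 0.0113
grasp_force: 60.8
```

```bash
python3 -c "
from h import *
go([.512,.07,.06],97.1);print(observe()['moment'])
for i in range(3):print(optics.camera('side').shape,observe()['ft_force'].round(2),observe()['eef_pos'].round(4))"
```

```text
t 6.95 pos [0.5112 0.0694 0.0603] rot [179.99   0.    97.3 ] F [-1.7 -0.8  5.9] open 0.0113 j7 -30.8
row [0.0011 0.0017 0.0006] [0.     0.     0.0006]
[-0.14137754  0.39541764  0.00866436]
(384, 512, 3) [-1.3  -0.87  6.88] [0.5112 0.0694 0.0603]
(384, 512, 3) [-1.8   0.32  6.26] [0.5112 0.0694 0.0603]
(384, 512, 3) [-1.27 -0.88  6.33] [0.5112 0.0694 0.0603]
```

Request:
move_arm(plan=[[1,0,0,0.003,0,0,0],[1,0,0,0.003,0,0,-0.02],[1,0,0,0.003,0,0,-0.04],[1,0,0,0.003,0,0,-0.06],[1,0,0,0.003,0,0,-0.08]])

```text
t: 7.6
eef_pos: [0.5118, 0.0697, 0.059]
tool_rot: [179.9, 0.0, 126.4]
ft_force: [0.6, 0.6, 8.4]
opening: 0.0112
grasp_force: 60.9
```

```bash
python3 -c "
from h import *
go([.5112,.0694,.0588],187.1);print(observe()['moment'])"
```

```text
t 7.6 pos [0.5118 0.0697 0.059 ] rot [1.7992e+02 2.0000e-02 1.2640e+02] F [0.6 0.6 8.4] open 0.0112 j7 -8.5
row [ 0.0002 -0.0013  0.0005] [ 0.0002  0.0002 -0.1686]
[ 0.09624489 -0.03812451 -0.01333716]
```

No resistance so far, so I'll go on turning.

Request:
move_arm(plan=[[1,0,0,0,0,0,-0.022],[1,0,0,0,0,0,-0.044],[1,0,0,0,0,0,-0.066],[1,0,0,0,0,0,-0.088],[1,0,0,0,0,0,-0.11]])

```text
t: 8.1
eef_pos: [0.5118, 0.0698, 0.0591]
tool_rot: [179.9, 0.1, 166.0]
ft_force: [-0.1, 1.7, 6.4]
opening: 0.0114
grasp_force: 60.9
```

```bash
python3 -c "
from h import *
go([.5112,.0694,.0588],187.1);print(observe()['moment'])"
```

```text
t 8.1 pos [0.5118 0.0698 0.0591] rot [1.7994e+02 7.0000e-02 1.6603e+02] F [-0.1  1.7  6.4] open 0.0114 j7 23.6
row [ 0.001  -0.0011  0.0005] [ 0.0001  0.0002 -0.0585]
[ 0.2301941  -0.03144142  0.00268417]
```

Request:
move_arm(plan=[[1,0,0,0,0,0,-0.022],[1,0,0,0,0,0,-0.044],[1,0,0,0,0,0,-0.0585],[1,0,0,0,0,0,-0.0585],[1,0,0,0,0,0,-0.0585]])

```text
t: 8.6
eef_pos: [0.5117, 0.0698, 0.059]
tool_rot: [180.0, 0.1, -173.2]
ft_force: [0.9, 1.1, 7.6]
opening: 0.0116
grasp_force: 60.9
```

```bash
python3 - <<'E'
from h import *
go([.5112,.0694,.0588],187.1);print(observe()['moment'])
c=optics.get_calibration('wrist');w=optics.camera('wrist')[:,:,::-1];print(c)
cv2.imwrite('pics/w4.png',w)
tiles('pics/w4c.png',[(w,172,180)],160,120,5)
E
```

```text
t 8.6 pos [0.5117 0.0698 0.059 ] rot [ 1.7995e+02  7.0000e-02 -1.7323e+02] F [0.9 1.1 7.6] open 0.0116 j7 41.1
row [ 0.0011 -0.0006  0.0003] [ 0.0001  0.0002 -0.0009]
[ 0.1531346  -0.04265827  0.08775686]
{'fx': 297.3186396354542, 'fy': 297.3186396354542, 'cx': 252.37632783550856, 'cy': 195.2964575219998, 'xyz': array([0.42957086, 0.06056884, 0.18191934]), 'rotation': array([ 1.61489350e+02, -7.19709547e-03,  9.67230015e+01])}
```

View pics/w4c.png

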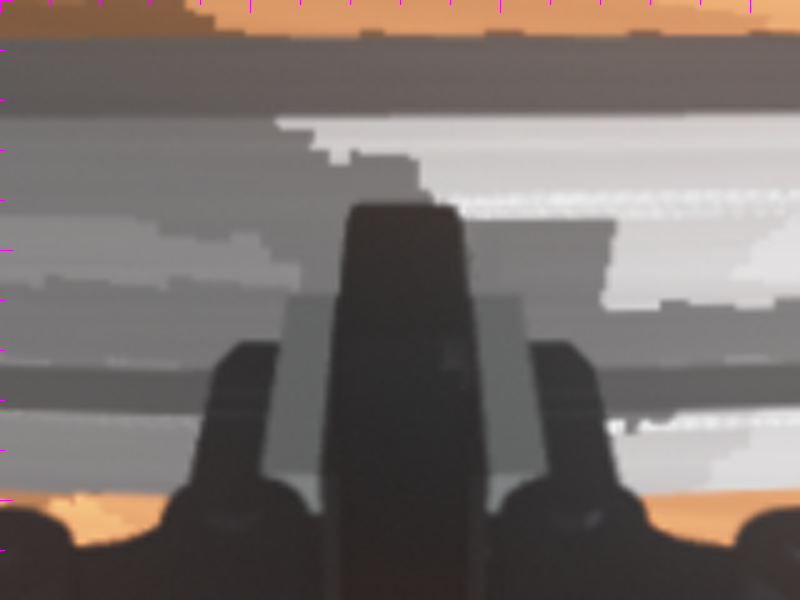

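```bash
python3 - <<'E'
from h import *
np.set_printoptions(precision=4,suppress=True)
c=optics.get_calibration('wrist');s=observe();T=rot(s['tool_rot']);p0=s['eef_pos']
f=lambda X,Y:(172+X/5,180+Y/5)
tl=lambda P:T.inv().apply(P-p0)[:2]
for n,a,b in(('out R',(650,113),(650,493)),('out L',(140,116),(140,491)),('slot R',(650,217),(650,412)),):
    A,B=[tl(plane(c,f(*p),.0305,wray)) for p in(a,b)];print(n,A,B,'mid',(A+B)[0]/2,'w',A[0]-B[0])
# paddle near top edge? nut-handle end lower/upper edges
for z,y in((.0588-.002+.016,205),(.0588-.002-.016,205)):print(tl(plane(c,f(405,y),z,wray)))
print(p0)
E
```

```text
out R [0.0277 0.0276] [-0.0223  0.0311] mid 0.002713740186727459 w 0.04999927026035206
out L [ 0.0274 -0.0282] [-0.022  -0.0319] mid 0.002709293938062735 w 0.049400775197298116
slot R [0.0153 0.0284] [-0.0104  0.0301] mid 0.002434901701240144 w 0.02567747140535674
[0.0352 0.0008]
[0.0214 0.0008]
[0.5117 0.0698 0.059 ]
```

Request:
move_arm(plan=[[1,0.0024,0,0,0,0,0],[1,0.0024,0,-0.003,0,0,0],[1,0.0024,0,-0.006,0,0,0],[1,0.0024,0,-0.008,0,0,0],[1,0.0024,0,-0.008,0,0,0]])

```text
t: 9.15
eef_pos: [0.5112, 0.0697, 0.0633]
tool_rot: [180.0, 0.1, -173.2]
ft_force: [3.2, 0.7, 5.5]
opening: 0.0111
grasp_force: 60.8
```

```bash
python3 -c "
from h import *
go([.5112,.0694,.0588],187.1);print(observe()['moment'])"
```

```text
t 9.15 pos [0.5112 0.0697 0.0633] rot [ 1.7995e+02  1.4000e-01 -1.7324e+02] F [3.2 0.7 5.5] open 0.0111 j7 41.3
row [ 0.     -0.0007  0.0089] [ 0.0001  0.0004 -0.0009]
[ 0.24868104 -0.99226616 -0.01564592]
```

Request:
move_arm(plan=[[1,-0.0008,0,0,0,0,0],[1,-0.0014,0,0,0,0,0],[1,-0.0014,0,0,0,0,0],[1,-0.0014,0,0,0,0,0]])

```text
t: 9.55
eef_pos: [0.5114, 0.0698, 0.063]
tool_rot: [180.0, 0.1, -173.2]
ft_force: [1.3, 1.6, 5.2]
opening: 0.0109
grasp_force: 60.7
```

```bash
python3 -c "
from h import *
go([.5112,.0694,.0588],187.1);print(observe()['moment'])"
```

```text
t 9.55 pos [0.5114 0.0698 0.063 ] rot [ 1.7996e+02  9.0000e-02 -1.7323e+02] F [1.3 1.6 5.2] open 0.0109 j7 41.4
row [ 0.0004 -0.0007  0.0084] [ 0.0001  0.0002 -0.0009]
[ 0.26505203 -0.40611673  0.02781028]
```

Request:
move_arm(plan=[[1,-0.0006,0,0,0,0,0],[1,-0.0006,0,-0.001,0,0,0],[1,-0.0006,0,-0.002,0,0,0],[1,-0.0006,0,-0.003,0,0,0],[1,-0.0006,0,-0.003,0,0,0]])

```text
t: 10.05
eef_pos: [0.5114, 0.0698, 0.0644]
tool_rot: [180.0, 0.1, -173.2]
ft_force: [1.7, 1.2, 5.3]
opening: 0.0113
grasp_force: 60.5
```

```bash
python3 -c "
from h import *
go([.5112,.0694,.0588],187.1);print(observe()['moment'])"
```

```text
t 10.05 pos [0.5114 0.0698 0.0644] rot [ 1.7997e+02  6.0000e-02 -1.7323e+02] F [1.7 1.2 5.3] open 0.0113 j7 41.5
row [ 0.0005 -0.0007  0.0113] [ 0.0001  0.0002 -0.0009]
[ 0.38226628 -0.3010427   0.01105786]
```

Request:
move_arm(plan=[[1,0,0,-0.001,0,0,0],[1,0,0,-0.002,0,0,0],[1,0,0,-0.003,0,0,0],[1,0,0,-0.004,0,0,0],[1,0,0,-0.004,0,0,0]])

```text
t: 10.55
eef_pos: [0.5111, 0.0694, 0.0663]
tool_rot: [180.0, 0.0, -173.2]
ft_force: [2.4, 2.3, 4.9]
opening: 0.0114
grasp_force: 60.3
```

```bash
python3 -c "
from h import *
go([.5112,.0694,.0588],187.1);print(observe()['moment'])"
```

```text
t 10.55 pos [0.5111 0.0694 0.0663] rot [ 1.7999e+02  1.0000e-02 -1.7324e+02] F [2.4 2.3 4.9] open 0.0114 j7 41.7
row [-0.0002 -0.0001  0.015 ] [ 0.      0.     -0.0009]
[ 0.62894487 -0.63437845  0.02852618]
```

Request:
move_arm(plan=[[1,-0.001,0.001,0,0,0,0],[1,-0.001,0.001,-0.001,0,0,0],[1,-0.001,0.001,-0.002,0,0,0],[1,-0.001,0.001,-0.003,0,0,0],[1,-0.001,0.001,-0.003,0,0,0]])

```text
t: 11.05
eef_pos: [0.5111, 0.0696, 0.0669]
tool_rot: [180.0, -0.1, -173.2]
ft_force: [6.9, 1.4, -17.9]
opening: 0.0109
grasp_force: 59.2
```

```bash
python3 -c "
from h import *
go([.5112,.0694,.0588],187.1);print(observe()['moment'])"
```

```text
t 11.05 pos [0.5111 0.0696 0.0669] rot [ 1.7999e+02 -6.0000e-02 -1.7325e+02] F [  6.9   1.4 -17.9] open 0.0109 j7 41.8
row [-0.0002 -0.0003  0.0162] [ 0.     -0.0002 -0.001 ]
[ 0.40366036 -1.41629996  0.04477732]
```

Request:
move_arm(plan=[[1,-0.001,0,0.0007,0,0,0],[1,-0.001,0,0.0007,0,0,0],[1,-0.001,0,0.0007,0,0,0]])

```text
t: 11.35
eef_pos: [0.5113, 0.0696, 0.0669]
tool_rot: [-180.0, -0.1, -173.2]
ft_force: [0.6, 0.3, -15.0]
opening: 0.0113
grasp_force: 60.1
```

```bash
python3 -c "
from h import *
go([.5112,.0694,.0588],187.1);print(observe()['moment'])"
```

```text
t 11.35 pos [0.5113 0.0696 0.0669] rot [-1.7998e+02 -9.0000e-02 -1.7324e+02] F [  0.6   0.3 -15. ] open 0.0113 j7 41.8
row [ 0.0002 -0.0004  0.0162] [-0.     -0.0002 -0.0009]
[-0.00067808 -0.17582764  0.02306348]
```

Fx and My are now near zero. I'll ease the pull to about 10 N and hold it for a second.

Request:
move_arm(plan=[[1,0,0,0.001,0,0,0],[1,0,0,0.001,0,0,0],[1,0,0,0.001,0,0,0],[1,0,0,0.001,0,0,0],[1,0,0,0.001,0,0,0]])

```text
t: 11.85
eef_pos: [0.5115, 0.0697, 0.0668]
tool_rot: [-180.0, -0.0, -173.2]
ft_force: [-5.9, -2.9, -3.9]
opening: 0.011
grasp_force: 61.4
```

Request:
move_arm(plan=[[1,0,0,0,0,0,0],[1,0,0,0,0,0,0],[1,0,0,0,0,0,0],[1,0,0,0,0,0,0],[1,0,0,0,0,0,0]])

```text
t: 12.35
eef_pos: [0.5115, 0.0697, 0.0668]
tool_rot: [-180.0, -0.0, -173.2]
ft_force: [-5.0, -2.2, -4.4]
opening: 0.0111
grasp_force: 61.4
```

Request:
move_arm(plan=[[1,0.0002,0,-0.0005,0,0,0],[1,0.0002,0,-0.0005,0,0,0],[1,0.0002,0,-0.0005,0,0,0],[1,0.0002,0,-0.0005,0,0,0],[1,0.0002,0,-0.0005,0,0,0]])

```text
t: 12.85
eef_pos: [0.5115, 0.0697, 0.0669]
tool_rot: [-180.0, -0.0, -173.2]
ft_force: [-5.0, -3.6, -14.1]
opening: 0.0111
grasp_force: 60.0
```

Request:
move_arm(plan=[[1,0,0,0,0,0,0],[1,0,0,0,0,0,0],[1,0,0,0,0,0,0],[1,0,0,0,0,0,0],[1,0,0,0,0,0,0]])

```text
t: 13.35
eef_pos: [0.5115, 0.0697, 0.0669]
tool_rot: [-180.0, -0.0, -173.2]
ft_force: [-3.6, -3.6, -13.6]
opening: 0.011
grasp_force: 60.0
```

Request:
move_arm(plan=[[1,0.0006,-0.001,0.0003,0,0,0],[1,0.0006,-0.001,0.0003,0,0,0],[1,0.0006,-0.001,0.0003,0,0,0],[1,0.0006,-0.001,0.0003,0,0,0],[1,0.0006,-0.001,0.0003,0,0,0]])

```text
t: 13.85
eef_pos: [0.5115, 0.0696, 0.0669]
tool_rot: [180.0, -0.0, -173.2]
ft_force: [-3.5, -0.6, -16.2]
opening: 0.0108
grasp_force: 59.6
```

Request:
move_arm(plan=[[1,0,0,0,0,0,0],[1,0,0,0,0,0,0],[1,0,0,0,0,0,0],[1,0,0,0,0,0,0],[1,0,0,0,0,0,0]])

```text
t: 14.35
eef_pos: [0.5115, 0.0695, 0.0669]
tool_rot: [180.0, -0.0, -173.2]
ft_force: [-4.9, 1.9, -17.9]
opening: 0.0111
grasp_force: 59.4
```

Request:
move_arm(plan=[[1,0,0,0.001,0,0,0],[1,0,0,0.0013,0,0,0],[1,0,0,0.0013,0,0,0]])

```text
t: 14.65
eef_pos: [0.5117, 0.0696, 0.0668]
tool_rot: [-180.0, 0.0, -173.2]
ft_force: [-7.3, -0.1, -4.0]
opening: 0.0112
grasp_force: 61.5
```

Request:
move_arm(plan=[[0.4,0,0,0,0,0,0],[0,0,0,0,0,0,0],[0,0,0,0,0,0,0],[0,0,0,0,0,0,0],[0,0,0,0,0,0,0]])

```text
t: 15.15
eef_pos: [0.5118, 0.0695, 0.0665]
tool_rot: [180.0, 0.0, -173.2]
ft_force: [-0.4, 0.0, 0.7]
opening: 0.0429
grasp_force: 0.0
```

Request:
move_arm(plan=[[0,0,0,-0.03,0,0,0],[0,0,0,-0.08,0,0,0],[0,0,0,-0.13,0,0,0],[0,0,0,-0.18,0,0,0],[0,0,0,-0.2,0,0,0]])

```text
t: 15.65
eef_pos: [0.5122, 0.0698, 0.1692]
tool_rot: [-180.0, 0.2, -173.2]
ft_force: [-0.5, -0.0, 0.3]
opening: 0.0428
grasp_force: 0.0
```

```bash
python3 - <<'E'
from h import *
go([.5112,.0694,.0588],187.1)
c=optics.get_calibration('wrist');w=optics.camera('wrist')[:,:,::-1];a=optics.camera('side')[:,:,::-1]
p=proj(optics.get_calibration('side'),[.511,.07,.06]).astype(int);q=proj(c,[.511,.07,.06],True).astype(int);print(p,q)
k=lambda im,p:cv2.resize(im[max(0,p[1]-50):max(0,p[1]-50)+100,p[0]-50:p[0]+50],(400,400),interpolation=cv2.INTER_CUBIC)
cv2.imwrite('pics/e.png',np.hstack([k(w,q),k(a,p)]))
E
```

```text
t 15.65 pos [0.5122 0.0698 0.1692] rot [-1.8000e+02  1.6000e-01 -1.7323e+02] F [-0.5 -0.   0.3] open 0.0428 j7 50.2
row [ 0.0028 -0.0005  0.2207] [-0.      0.0004 -0.0009]
[216 199] [252 199]
```

View pics/e.png

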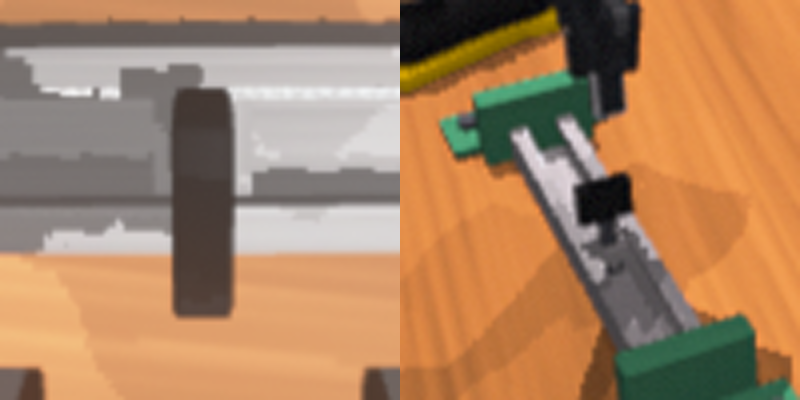

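The nut stands upright and crosswise near the middle of the rail, and the gripper is clear of it. Handing in.

```bash
python3 -c "
from rig import workorder
print(workorder.sign_off())"
```

```text
the job is handed in; nothing more can be done
None
```

The nut is locked crosswise in the rail, upright and about half-way between the end plates; it held for about 1.5 s at roughly 14–18 N (more than the 10 N asked), was let go, and I handed the job in, though the sign-off returned no verdict.

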